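# Re-zero the coffee grinder and set it four clicks open

## Robot

A 7-joint arm with a two-finger parallel gripper is mounted at the origin on the work surface. World frame = base frame: x ahead of the robot, y to its left, z up, the work surface at z = 0. Lengths are in m, angles in degrees, forces in N, time in s.
With the tool pointing down it reaches from about 0.425 to 0.875 m from the base axis. Payload 4.7 kg.
Tool frame: the origin (TCP) lies between the finger pads; the fingertips stand 22 mm ahead of it and the grasp point (between the pads) lies 3 mm ahead of it; z points along the fingers, y is the line along which they close (so a half turn about z gives the same grasp; the last joint's range is limited). The gripper opens to 87 mm and grips with 3 to 60 N. Pads are 19 mm wide; open, the fingers measure 117 mm over their backs; the gripper's body (75 mm by 190 mm) begins 51 mm behind the grasp point.
Start: joints at [-74.25, 18.392, -4.016, 83.108, 1.295, 78.541, -3.26], TCP at [0.168, 0.628, 0.245] pointing down, gripper open.
Joint ranges: [-163.93, 163.93], [-17.29, 119.83], [-79.2, 71.16], [3.27, 140.29], [-89.18, 269.18], [5.43, 117.66], [-154.24, 154.24]. Speed limits (degrees/s): [147.25, 147.25, 180, 180, 180, 180, 180].

## Interface

Orientations are given as [roll, pitch, yaw] about the fixed x, y, z axes, in that order (R = Rz(yaw) Ry(pitch) Rx(roll)).
In Python, from cell import env gives the robot as it stands.
- The arm moves only by the tool drive_tool, never from a script. Its argument "moves" is a list of rows, each a list of 3 entries, a list of its own where there are three numbers: the shift along the tool's x, y, z in mm, then the turn, a rotation vector about the tool's x, y, z in rad, then the closure, from 0 (fully open) to 1 (shut). In form: [[[x, y, z], [wx, wy, wz], jaw], ...]. A call has 1 to 12 rows; each row shifts and turns the commanded pose from where the row before left it, along the tool's axes as they then stand; what a row does not reach is not made up. A row lasts 1/12 s, in which the tool goes at most 41.7 mm and 7.16 degrees, less where a joint would pass 70% of its speed; a pose out of reach is approached as far as the arm can. A call with a gripper value outside its range is refused whole. The fingers move at their own pace and stop on an object; "newtons" is the grip in N (left out, the last holds). Time passes only in rows, so rows that do not move let the fingers close. It gives the time, the measured TCP pose, the force, the opening and the grip force at its end, in the units of the state.
- env.get_obs(): the state, without advancing time (a new reading comes with each control period).
- env.read_camera(name): name is "scene" or "side" or "wrist"; returns (picture, depth): 384x512x3 uint8, blue, green, red; 384x512 float32, m along the optical axis (not along the pixel's ray), 0 where there is no reading.
- env.get_calibration(name): a dict with "fx", "fy", "cx", "cy" (pixels), "k1" (the pictures are not rectified: a ray, as slopes to the right and down, at radius r is drawn at 1 + k1 r^2 times it, then the intrinsics apply), "T" (4x4, takes a point from camera to world coordinates). Camera axes: x right, y down, z forward; pixel columns grow to the right and rows downward; lengths in m; the calibration is good to about 2 mm. A picture is of the moment at which its call begins: read the wrist's pose just before it. get_calibration takes no time and is no camera call; for the wrist camera it gives the pose at the moment of the call.
- env.sign_off(): hands the job in; it is judged then, once.
The state is a dict: "time_s": time; "qpos": joint angles; "joint_velocities": joint speeds; "effort": joint torques, N m; "tool_pos": TCP position; "tool_rot": TCP orientation; "force": force on the tool from outside, world axes, zero at the start; "wrist_torque": the same for the moment, N m; "grip_width": finger opening in m; "grasp_force": force on a finger pad.
Only numpy, scipy, OpenCV 4.12 (cv2) and the standard library are available. Lean on these libraries where they do the work, as an engineer would, in place of code of your own. Each camera call takes 0.05 s, during which the arm holds its last target. There are 200 camera calls.

## Task

The coffee grinder has just been cleaned and its setting is lost. Turn the knurled black collar on top clockwise until you feel the burrs just meet, gently so that they do not jam, then turn it back exactly four clicks and let go. Leave the other things on the counter alone.

Things in the scene. Friction and masses are not known exactly. Their poses are not given: they have to be found in the camera images.
- grinder: Dark grey electric burr coffee grinder, 160 mm deep (x), 112 mm wide (y), 190 mm high, hopper taken off, heavy, does not move. Origin: centre of its underside, straight below the collar; z up; its -x side is the front with the grounds bin and red button. The flat round plate on its top, under the collar, is 191.5 mm above the counter.
- collar_mid (a point): Centre, half-way up, of the black knurled grind collar on top of the grinder: a ring 54 mm in diameter, 24 mm high, from 194 to 218 mm above the counter; this point is 206 mm above it, on the vertical axis the collar turns about. It has no scale or mark. Clockwise seen from above closes the burrs. It can start 2 to 7 clicks open; 14 clicks is its far end.
- burr_gap (a joint): Gap between the burrs, m: 0 when they just meet, 0.00003 (0.03 mm) more for every click the collar is opened; four clicks = 0.00012. Far below what these readings can resolve, so feel for it. Collar clicks are 18 degrees (0.314 rad) apart. Squeezing the burrs 0.016 mm past meeting jams them: about 0.5 N m on the collar.
- click_feel (a point): Point on the collar's axis at the height of its top, 218 mm above the counter. How the collar feels: it rests in a click; leaving it resists with up to 0.12 N m, half-way (9 degrees) no torque, then it pulls ahead as strongly into the next click, and let go it settles in the nearest. Where the burrs meet there is a rest too, but closing past it meets 0.1 N m at once, then 3 N m per rad more, with no click.
- mug: Green ceramic mug, 82 mm diameter, 95 mm high, handle on its +y side reaching 78 mm from its axis, loose. Origin: centre of its underside. Leave it alone.
- pen_cup: Stainless steel pen cup, 74 mm diameter, 100 mm high, with two yellow highlighters standing in it to 145 mm, loose. Origin: centre of its underside. Leave it alone.
- pencil_case: Blue plastic pencil case with clip-on lid, 204 mm (x) by 76 mm (y) by 36 mm high, loose. Origin: centre of its underside. Leave it alone.
- stapler: White plastic stapler, 135 mm (x) by 36 mm (y), 60 mm high, loose. Origin: centre of its underside. Leave it alone.
There are look-alikes about, which are no part of the job. What is meant by the grinder is not green, and is the smaller of those in its own colour.

How it is judged:
By the outcome, as a careful person would: the job done as asked, in the order asked, and still so for the second after the job is handed in, with the robot touching nothing.
It also fails if it takes over 72 s, if anything falls off the work surface, if the arm or the gripper's body presses on something with over 40 N, if the wrist force passes 120 N, or if a joint passes its speed limit or range.

## Working session

There is one attempt and no reset: what is moved stays moved. The work goes in short steps, Python scripts to look and compute and a tool call to move; the robot and the scene stay as the last step left them, time stands still between calls to the robot, and variables do not carry over. Pictures are saved under pics/ and viewed, at most 10 in all, crops included, and the job is handed in when it is done.

Besides the shell and the picture viewer there is one more tool, called after "Emit:" as a command line: name --argument value ..., lists and objects as JSON in quotes. drive_tool: Moves the arm, as the interface text tells. Its arguments: {"type":"object","properties":{"moves":{"type":"array"},"newtons":{"type":"number"}},"required":["moves"]}

```bash
mkdir -p pics; ls; python3 - <<'E'
from cell import env
import cv2,numpy as np
o=env.get_obs();print({k:np.round(v,3) for k,v in o.items()})
ims=[]
for n in("scene","side"):
    im,d=env.read_camera(n);np.savez(f"{n}.npz",im=im,d=d,**env.get_calibration(n));ims.append(im)
    c=env.get_calibration(n);print(n,c)
cv2.imwrite("pics/a.png",ims[0]);cv2.imwrite("pics/b.png",ims[1])
E
```

```text
pics
{'time_s': np.float64(0.0), 'qpos': array([-74.25 ,  18.44 ,  -4.014,  83.176,   1.294,  78.54 ,  -3.26 ]), 'joint_velocities': array([-0.044,  0.049, -0.028,  0.051,  0.057,  0.002,  0.058]), 'effort': array([ 0.0000e+00, -4.9129e+01, -4.0300e-01, -3.1253e+01, -6.4000e-02,
        4.4000e-02,  0.0000e+00]), 'tool_pos': array([0.168, 0.628, 0.243]), 'tool_rot': array([-1.79888e+02,  6.00000e-03,  1.65058e+02]), 'force': array([-0.32 , -0.223, -0.167]), 'wrist_torque': array([-0.012, -0.025,  0.035]), 'grasp_force': np.float64(0.0), 'grip_width': np.float64(0.087)}
scene {'fx': 482.3954931454892, 'fy': 482.3954931454892, 'cx': 263.7533364094976, 'cy': 196.33946186504733, 'k1': -0.19510759441010306, 'T': array([[-0.31083148,  0.90186235, -0.30004681,  0.94367969],
       [ 0.95043796,  0.29731147, -0.09095921,  0.12469895],
       [ 0.00717467, -0.31344887, -0.94957798,  1.50162263],
       [ 0.        ,  0.        ,  0.        ,  1.        ]])}
side {'fx': 370.5764368904448, 'fy': 370.5764368904448, 'cx': 255.8631789944098, 'cy': 195.7158882069847, 'k1': -0.025296338178287303, 'T': array([[ 0.95760585, -0.22627275,  0.17830223,  0.37436845],
       [-0.28740949, -0.70813767,  0.64493165, -0.63327349],
       [-0.01966793, -0.66883607, -0.74314971,  0.87042254],
       [ 0.        ,  0.        ,  0.        ,  1.        ]])}
```

View pics/a.png

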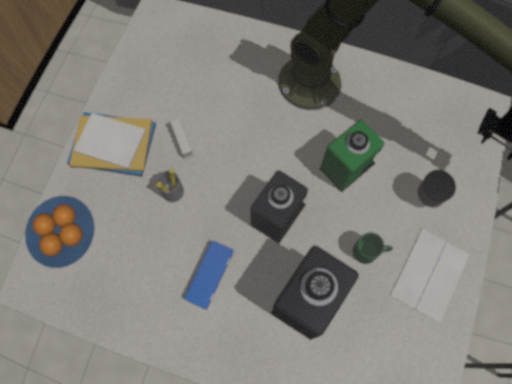

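View pics/b.png

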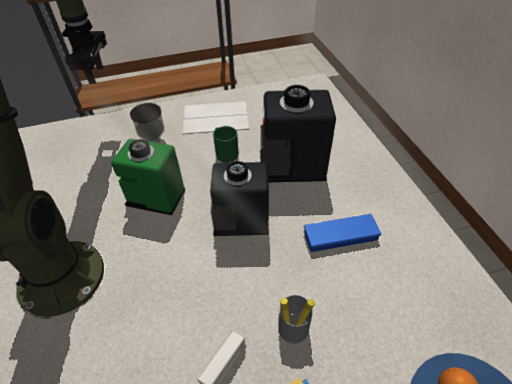

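The small dark grinder's collar is at about (281,194) in scene and (237,170) in side. The larger dark one at (319,287) and the green one are look-alikes.

```bash
cat > h.py <<'E'
import numpy as np,cv2
def ray(c,uv):
    K=np.array([[c["fx"],0,c["cx"]],[0,c["fy"],c["cy"]],[0,0,1]])
    p=cv2.undistortPoints(np.array([[uv]],float),K,np.array([c["k1"],0,0,0.]))[0,0]
    return c["T"][:3,3],c["T"][:3,:3]@np.array([p[0],p[1],1])
def plane(c,uv,z):
    o,d=ray(c,uv);return o+d*(z-o[2])/d[2]
def tri(c1,u1,c2,u2):
    o1,d1=ray(c1,u1);o2,d2=ray(c2,u2)
    s=np.linalg.lstsq(np.c_[d1,-d2],o2-o1,rcond=None)[0]
    a,b=o1+s[0]*d1,o2+s[1]*d2;return (a+b)/2,np.linalg.norm(a-b)
E
python3 - <<'E'
from h import *
S=np.load("scene.npz");D=np.load("side.npz")
print(tri(S,(281,194),D,(237,170)))
for c,uv in((S,(281,194)),(D,(237,170))):
    o,d=ray(c,uv);print(plane(c,uv,.218),[np.round(o+d*c["d"][uv[1]+j,uv[0]],3) for j in(-3,0,3)])
a=cv2.resize(S["im"][160:250,235:325],(540,540),interpolation=cv2.INTER_CUBIC)
cv2.imwrite("pics/c.png",a)
# front direction: top face corners at z=.19
E
```

```text
(array([0.5127231 , 0.04456436, 0.20541787]), np.float64(0.0011997427726140267))
[0.51634213 0.04558974 0.218     ] [array([0.516, 0.046, 0.218]), array([0.517, 0.046, 0.221]), array([0.515, 0.045, 0.215])]
[0.51058126 0.03132849 0.218     ] [array([0.511, 0.034, 0.216]), array([0.511, 0.035, 0.214]), array([0.509, 0.023, 0.226])]
```

View pics/c.png

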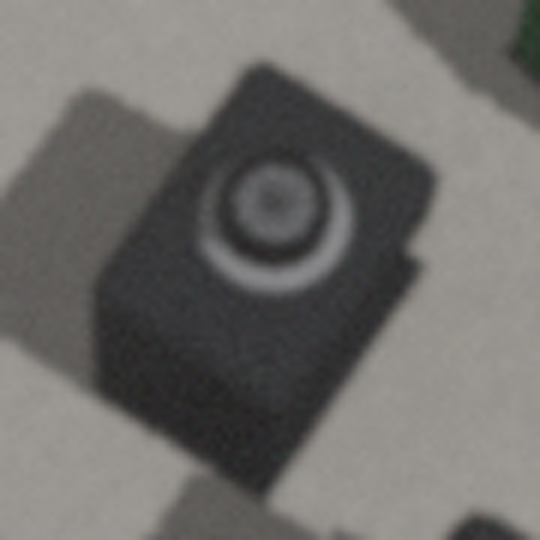

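The crop shows the collar's top centre at scene (280.5,193.4), on a bright ring plate. That puts it near (0.515, 0.045, 0.218), in line with the text. Next I go above it.

Emit:
drive_tool --moves '[[[0,0,-34],[0,0,0],0],[[0,0,-34],[0,0,0],0],[[-12,-12,-34],[0,0,0],0],[[-24,-24,0],[0,0,0],0],[[-24,-24,0],[0,0,0],0],[[-24,-24,0],[0,0,0],0],[[-24,-24,0],[0,0,0],0],[[-24,-24,0],[0,0,0],0],[[-24,-24,0],[0,0,0],0],[[-24,-24,0],[0,0,0],0],[[-24,-24,0],[0,0,0],0],[[-24,-24,0],[0,0,0],0]]' --newtons 25

```text
time_s: 1.1
tool_pos: [0.3296, 0.3472, 0.3462]
tool_rot: [-180.0, -0.0, 165.1]
force: [0.3, 1.3, -0.1]
grip_width: 0.0867
grasp_force: 0.0
```

Emit:
drive_tool --moves '[[[-24,-24,0],[0,0,0],0],[[-24,-24,0],[0,0,0],0],[[-24,-24,0],[0,0,0],0],[[-24,-24,0],[0,0,0],0],[[-24,-24,0],[0,0,0],0],[[-24,-24,0],[0,0,0],0],[[-24,-24,0],[0,0,0],0],[[-24,-24,0],[0,0,0],0],[[-24,-24,0],[0,0,0],0],[[-24,-10,0],[0,0,0],0],[[0,0,0],[0,0,0],0],[[0,0,0],[0,0,0],0]]'

```text
time_s: 2.1
tool_pos: [0.503, 0.0675, 0.346]
tool_rot: [-180.0, -0.1, 164.9]
force: [-0.3, 1.4, 0.1]
grip_width: 0.0869
grasp_force: 0.0
```

```bash
python3 - <<'E'
from cell import env
from h import *
o=env.get_obs();print(o["time_s"],np.round(o["qpos"],1),o["tool_pos"],o["tool_rot"])
c=env.get_calibration("wrist");im,d=env.read_camera("wrist");np.savez("w1.npz",im=im,d=d,**c);cv2.imwrite("pics/w1.png",im)
E
```

```text
2.1 [-41.8  -1.9  30.5  94.4   1.   87.4  63.6] [0.50297122 0.06752189 0.34603887] [-1.79956257e+02 -5.03247425e-02  1.64873221e+02]
```

View pics/w1.png

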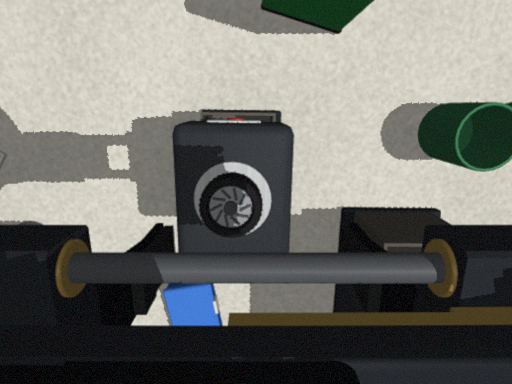

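Wrist view: the collar's dark ring is centred at about (231,205), on a white plate, with the grinder's front (red button) at the top. Fitting it properly now.

```bash
python3 - <<'E'
from h import *
S=np.load("scene.npz");W=np.load("w1.npz")
im=W["im"];g=cv2.cvtColor(im,6)
# white plate mask outer & dark ring inside
print(g[205,190:280:3]); print(g[160:250:3,231])
c=(231,205);p=plane(W,c,.218);print(p,plane(W,(c[0]+31,c[1]),.218)-p, W["d"][205,225:236:5])
print(tri(S,(280.5,193.4),W,c)); print(W["T"][:3,3])
cs=[cv2.HoughCircles(cv2.GaussianBlur(g,(5,5),0),cv2.HOUGH_GRADIENT,1,50,param1=80,param2=20,minRadius=a,maxRadius=b) for a,b in((26,34),(35,45))]
for k in cs: print(k if k is None else k[0][:6])
E
```

```text
[ 27  32 110  32  21  24  12  91  86  49  48  87  47  43  49  38 151 145
 150  75  99  27  33  36 116 206 204  76  61  60]
[ 60 203 200 200  88  17  20  19  13  89  90  92  81  91  38  43  42  44
  43  44  92  87  79   9  22  27  56  51  54  56]
[0.50753046 0.04379278 0.218     ] [0.00688182 0.02552058 0.        ] [0.28008336 0.2800206  0.28081727]
(array([0.51091725, 0.0424277 , 0.2058107 ]), np.float64(0.001060093481774048))
[0.43428635 0.08555358 0.48661719]
[[228.5 204.5  33.4]
 [489.5 137.5  33.4]]
[[232.5 199.5  38. ]
 [496.5 143.5  38.6]]
```

Emit:
drive_tool --moves '[[[-7,-11,-1],[0,0,0],0],[[-7,-11,0],[0,0,0],0],[[0,0,0],[0,0,0],0],[[0,0,0],[0,0,0],0]]'

```text
time_s: 2.48
tool_pos: [0.51, 0.0449, 0.3475]
tool_rot: [180.0, -0.0, 165.1]
force: [0.3, 0.7, 0.2]
grip_width: 0.087
grasp_force: 0.0
```

```bash
python3 - <<'E'
from cell import env
from h import *
W=np.load("w1.npz")
for uv,z in (((231,206),.206),((232.5,199.5),.1915),((228.5,204.5),.218)): print(plane(W,uv,z))
o=env.get_obs();print(o["time_s"],np.round(o["qpos"],1),o["tool_pos"],o["tool_rot"],o["force"],o["wrist_torque"])
c=env.get_calibration("wrist");im,d=env.read_camera("wrist");np.savez("w2.npz",im=im,d=d,**c)
a=cv2.resize(im[120:300,150:330],(720,720),interpolation=cv2.INTER_CUBIC);cv2.imwrite("pics/w2.png",a)
E
```

```text
[0.51169679 0.04166726 0.206     ]
[0.50997504 0.04251917 0.1915    ]
[0.50654822 0.04185949 0.218     ]
2.4833 [-40.4  -1.4  32.1  93.7   0.7  87.5  66.7] [0.51001748 0.0449154  0.3474749 ] [ 1.79963051e+02 -3.80032543e-02  1.65108959e+02] [0.2925148  0.73006163 0.1953243 ] [ 0.04137339  0.01714145 -0.00339033]
```

View pics/w2.png

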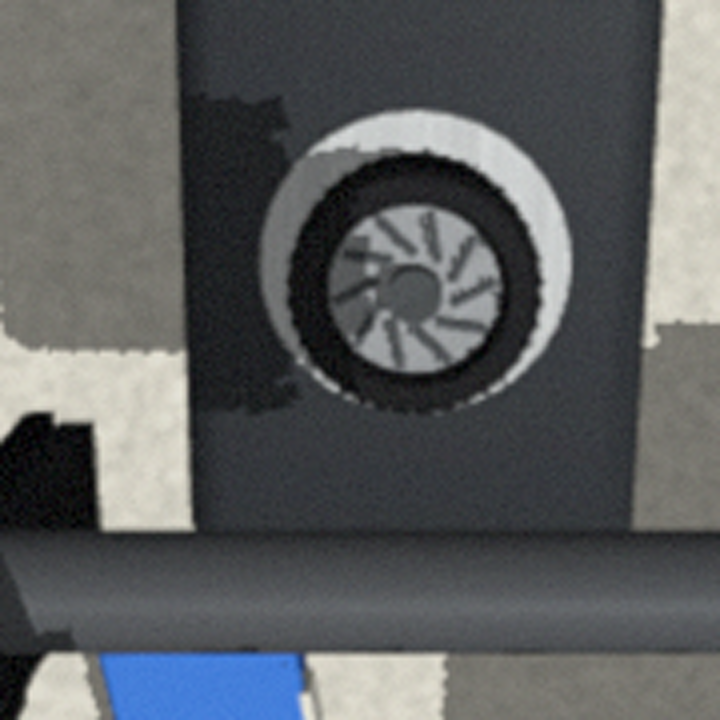

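Close-up: hub of the burr disc at crop (412,290), which is picture (252.6,192.1). The white plate circle centres at crop (416,265), and the ring spans 288–542 across.

```bash
python3 - <<'E'
from cell import env
from h import *
W=np.load("w2.npz");W1=np.load("w1.npz")
f=lambda x,y:(150+(x+.5)/4-.5,120+(y+.5)/4-.5)
print("depth hub",plane(W,f(412,290),.206), W["d"][192,253], [ (lambda o,d:o+d*float(W["d"][192,253]))(*ray(W,f(412,290)))])
print("plate",plane(W,f(416.5,265),.1915))
print("plate r",[plane(W,f(x,265),.1915)[:2] for x in (260,573)])
print("ring L,bottom",plane(W,f(288,285),.218),plane(W,f(415,412),.218),W["T"][:3,3])
S=np.load("scene.npz");print(tri(S,(280.5,193.4),W,f(412,290)))
c=[W["d"][y,x] for y,x in ((185,226),(215,253))];print(c)
E
```

```text
depth hub [0.51190528 0.04107265 0.206     ] 0.2779708 [array([0.50860915, 0.04206859, 0.21914532])]
plate [0.51002446 0.04253257 0.1915    ]
plate r [array([0.50071112, 0.00748362]), array([0.51933933, 0.07759659])]
ring L,bottom [0.50109176 0.0168754  0.218     ] [0.53555177 0.03551114 0.218     ] [0.44118001 0.06244256 0.48806052]
(array([0.51153525, 0.04212228, 0.20749077]), np.float64(0.0018684867894853718))
[np.float32(0.27734455), np.float32(0.28728744)]
```

The centre is at (0.5095, 0.0425). The plate and ring edges agree to within 1.5 mm. Descend and grip.

Emit:
drive_tool --moves '[[[0,-2.5,20],[0,0,0],0],[[0,0,25],[0,0,0],0],[[0,0,25],[0,0,0],0],[[0,0,20],[0,0,0],0],[[0,0,15],[0,0,0],0.1],[[0,0,10],[0,0,0],0.1],[[0,0,8],[0,0,0],0.1],[[0,0,7],[0,0,0],0.1],[[0,0,0],[0,0,0],0.1],[[0,0,0],[0,0,0],0.1]]'

```text
time_s: 3.37
tool_pos: [0.5102, 0.0417, 0.2179]
tool_rot: [180.0, 0.0, 165.1]
force: [1.4, -0.6, -0.2]
grip_width: 0.0783
grasp_force: 0.0
```

Emit:
drive_tool --moves '[[[0,0,0],[0,0,0],0.3],[[0,0,0],[0,0,0],0.35],[[0,0,0],[0,0,0],0.45],[[0,0,0],[0,0,0],0.6],[[0,0,0],[0,0,0],0.6],[[0,0,0],[0,0,0],0.6],[[0,0,0],[0,0,0],0.6]]' --newtons 25

```text
time_s: 3.95
tool_pos: [0.5104, 0.0422, 0.2179]
tool_rot: [179.9, 0.0, 165.1]
force: [0.7, 1.9, 0.1]
grip_width: 0.0538
grasp_force: 25.0
```

```bash
cat > s.py <<'E'
from cell import env
import numpy as np
o=env.get_obs()
for k in("time_s","tool_pos","tool_rot","force","wrist_torque","grip_width","grasp_force"): print(k,np.round(o[k],4))
print("q7",np.round(o["qpos"][6],2),"eff7",np.round(o["effort"][6],3))
E
python3 s.py
```

```text
time_s 3.95
tool_pos [0.5104 0.0422 0.2179]
tool_rot [1.799238e+02 4.730000e-02 1.650943e+02]
force [0.7427 1.8817 0.0826]
wrist_torque [ 0.4464 -0.1992 -0.0051]
grip_width 0.0538
grasp_force 25.0011
q7 68.68 eff7 0.012
```

Gripped: 53.8 mm wide, almost no side force, yaw 165.1 is the click phase. Probe 3° clockwise for a baseline.

Emit:
drive_tool --moves '[[[0,0,0],[0,0,0.026],0.6],[[0,0,0],[0,0,0.026],0.6],[[0,0,0],[0,0,0],0.6],[[0,0,0],[0,0,0],0.6]]'

```text
time_s: 4.28
tool_pos: [0.5103, 0.0422, 0.2179]
tool_rot: [179.9, 0.0, 162.2]
force: [0.2, 3.4, 1.5]
grip_width: 0.0535
grasp_force: 25.0
```

```bash
python3 s.py
```

```text
time_s 4.2833
tool_pos [0.5103 0.0422 0.2179]
tool_rot [1.799242e+02 3.410000e-02 1.621596e+02]
force [0.2237 3.3879 1.5115]
wrist_torque [ 0.6514 -0.2304  0.0558]
grip_width 0.0535
grasp_force 25.001
q7 65.75 eff7 -0.122
```

```bash
cat > s.py <<'E'
from cell import env
import numpy as np
T=[];E=[];F=[]
for i in range(6):
    o=env.get_obs();T.append(o["wrist_torque"][2]);E.append(o["effort"][6]);F.append(o["force"]);env.read_camera("wrist")
print(round(float(o["time_s"]),2),"yaw",round(float(o["tool_rot"][2]),2),"tz %.3f+-%.3f"%(np.mean(T),np.std(T)),"eff7 %.3f+-%.3f"%(np.mean(E),np.std(E)),"F",np.mean(F,0).round(1),"q7",round(float(o["qpos"][6]),1),"w",round(float(o["grip_width"]),4))
E
python3 s.py
```

```text
4.53 yaw 162.13 tz 0.086+-0.031 eff7 -0.089+-0.015 F [1.2 4.  1.6] q7 65.7 w 0.0538
```

Emit:
drive_tool --moves '[[[0,0,0],[0,0,0.079],0.6],[[0,0,0],[0,0,0.079],0.6],[[0,0,0],[0,0,0.079],0.6],[[0,0,0],[0,0,0.051],0.6],[[0,0,0],[0,0,0.026],0.6],[[0,0,0],[0,0,0],0.6],[[0,0,0],[0,0,0],0.6],[[0,0,0],[0,0,0],0.6]]'

```text
time_s: 5.25
tool_pos: [0.5104, 0.0424, 0.2179]
tool_rot: [179.9, 0.0, 144.1]
force: [2.2, 6.4, 2.1]
grip_width: 0.0535
grasp_force: 25.0
```

```bash
python3 s.py
```

```text
5.5 yaw 144.14 tz 0.076+-0.023 eff7 -0.075+-0.001 F [2.3 5.8 1.7] q7 47.7 w 0.0536
```

Same torque as the baseline (about 0.08), so that was an ordinary click. Next one.

Emit:
drive_tool --moves '[[[0,0,0],[0,0,0.079],0.6],[[0,0,0],[0,0,0.079],0.6],[[0,0,0],[0,0,0.079],0.6],[[0,0,0],[0,0,0.051],0.6],[[0,0,0],[0,0,0.026],0.6],[[0,0,0],[0,0,0],0.6],[[0,0,0],[0,0,0],0.6],[[0,0,0],[0,0,0],0.6]]'

```text
time_s: 6.22
tool_pos: [0.5106, 0.0426, 0.2179]
tool_rot: [179.9, -0.0, 126.2]
force: [3.5, 5.9, 0.6]
grip_width: 0.0534
grasp_force: 25.0
```

```bash
python3 s.py
```

```text
6.47 yaw 126.15 tz 0.071+-0.030 eff7 -0.075+-0.001 F [3.2 5.6 1.2] q7 29.8 w 0.0537
```

Emit:
drive_tool --moves '[[[0,0,0],[0,0,0.079],0.6],[[0,0,0],[0,0,0.079],0.6],[[0,0,0],[0,0,0.079],0.6],[[0,0,0],[0,0,0.051],0.6],[[0,0,0],[0,0,0.026],0.6],[[0,0,0],[0,0,0],0.6],[[0,0,0],[0,0,0],0.6],[[0,0,0],[0,0,0],0.6]]'

```text
time_s: 7.18
tool_pos: [0.5108, 0.0427, 0.2179]
tool_rot: [179.8, -0.1, 108.2]
force: [4.4, 6.0, 1.1]
grip_width: 0.053
grasp_force: 25.0
```

```bash
python3 s.py
```

```text
7.43 yaw 108.16 tz 0.053+-0.030 eff7 -0.070+-0.001 F [3.7 5.7 0.9] q7 11.8 w 0.0535
```

Three clicks passed, no contact yet.

Emit:
drive_tool --moves '[[[0,0,0],[0,0,0.079],0.6],[[0,0,0],[0,0,0.079],0.6],[[0,0,0],[0,0,0.079],0.6],[[0,0,0],[0,0,0.051],0.6],[[0,0,0],[0,0,0.026],0.6],[[0,0,0],[0,0,0],0.6],[[0,0,0],[0,0,0],0.6],[[0,0,0],[0,0,0],0.6]]'

```text
time_s: 8.15
tool_pos: [0.5111, 0.0428, 0.2179]
tool_rot: [179.8, -0.1, 90.2]
force: [5.8, 5.9, 0.0]
grip_width: 0.0533
grasp_force: 25.0
```

```bash
python3 s.py
```

```text
8.4 yaw 90.17 tz 0.068+-0.022 eff7 -0.070+-0.001 F [5.2 6.  0.2] q7 -6.2 w 0.0535
```

Four passed, still no contact.

Emit:
drive_tool --moves '[[[0,0,0],[0,0,0.079],0.6],[[0,0,0],[0,0,0.079],0.6],[[0,0,0],[0,0,0.079],0.6],[[0,0,0],[0,0,0.051],0.6],[[0,0,0],[0,0,0.026],0.6],[[0,0,0],[0,0,0],0.6],[[0,0,0],[0,0,0],0.6],[[0,0,0],[0,0,0],0.6]]'

```text
time_s: 9.12
tool_pos: [0.5113, 0.0427, 0.2179]
tool_rot: [179.8, -0.2, 72.2]
force: [5.2, 5.2, -0.4]
grip_width: 0.0535
grasp_force: 25.0
```

```bash
python3 s.py
```

```text
9.37 yaw 72.17 tz 0.088+-0.024 eff7 -0.067+-0.001 F [ 5.4  5.9 -0.6] q7 -24.2 w 0.0534
```

Verifying that the collar really follows: at three-quarters of a click the torque should reverse.

Emit:
drive_tool --moves '[[[0,0,0],[0,0,0.079],0.6],[[0,0,0],[0,0,0.079],0.6],[[0,0,0],[0,0,0.025],0.6],[[0,0,0],[0,0,0],0.6],[[0,0,0],[0,0,0],0.6],[[0,0,0],[0,0,0],0.6]]'

```text
time_s: 9.92
tool_pos: [0.5115, 0.0426, 0.2179]
tool_rot: [179.9, -0.2, 61.7]
force: [6.5, 6.4, -1.5]
grip_width: 0.0534
grasp_force: 25.0
```

```bash
python3 s.py
```

```text
10.17 yaw 61.65 tz -0.051+-0.027 eff7 0.065+-0.001 F [ 6.4  5.7 -1.1] q7 -34.7 w 0.0536
```

The torque reversed, so the collar follows. On to the sixth position + 3°.

Emit:
drive_tool --moves '[[[0,0,0],[0,0,0.052],0.6],[[0,0,0],[0,0,0.052],0.6],[[0,0,0],[0,0,0.027],0.6],[[0,0,0],[0,0,0],0.6],[[0,0,0],[0,0,0],0.6],[[0,0,0],[0,0,0],0.6]]'

```text
time_s: 10.72
tool_pos: [0.5115, 0.0426, 0.2179]
tool_rot: [179.9, -0.2, 54.2]
force: [6.0, 5.3, -0.9]
grip_width: 0.0536
grasp_force: 25.0
```

```bash
python3 s.py
```

```text
10.97 yaw 54.18 tz 0.103+-0.027 eff7 -0.094+-0.001 F [ 6.   5.5 -1.2] q7 -42.2 w 0.0534
```

Slightly higher (0.10), so ambiguous. Step 1.5° further: an ordinary click stays at or below 0.12, contact rises by about 0.08.

Emit:
drive_tool --moves '[[[0,0,0],[0,0,0.013],0.6],[[0,0,0],[0,0,0.013],0.6],[[0,0,0],[0,0,0],0.6],[[0,0,0],[0,0,0],0.6],[[0,0,0],[0,0,0],0.6]]'

```text
time_s: 11.43
tool_pos: [0.5116, 0.0425, 0.2179]
tool_rot: [179.9, -0.2, 52.7]
force: [6.2, 5.9, -0.7]
grip_width: 0.0536
grasp_force: 25.0
```

```bash
python3 s.py
```

```text
11.68 yaw 52.68 tz 0.062+-0.034 eff7 -0.059+-0.000 F [ 6.2  5.5 -0.9] q7 -43.6 w 0.0537
```

The torque dropped to 0.06. The readings fit a sawtooth click, 0.12·(1−θ/9°), with the collar in step with the tool. So this was ordinary, and contact at +3° should read about 0.25. Next: 16.5°, ending gently.

Emit:
drive_tool --moves '[[[0,0,0],[0,0,0.079],0.6],[[0,0,0],[0,0,0.079],0.6],[[0,0,0],[0,0,0.06],0.6],[[0,0,0],[0,0,0.035],0.6],[[0,0,0],[0,0,0.02],0.6],[[0,0,0],[0,0,0.015],0.6],[[0,0,0],[0,0,0],0.6],[[0,0,0],[0,0,0],0.6],[[0,0,0],[0,0,0],0.6]]'

```text
time_s: 12.48
tool_pos: [0.5118, 0.0424, 0.2179]
tool_rot: [179.9, -0.3, 36.2]
force: [6.7, 5.3, -1.8]
grip_width: 0.0532
grasp_force: 25.0
```

```bash
python3 s.py
```

```text
12.73 yaw 36.19 tz 0.187+-0.020 eff7 -0.170+-0.000 F [ 6.8  5.  -1.4] q7 -60.1 w 0.0533
```

Torque 0.187, well above any click's 0.12, so the burrs have met (about 1.6° past contact, seven clicks as allowed). Back four clicks: 1.3 rad.

Emit:
drive_tool --moves '[[[0,0,0],[0,0,-0.05],0.6],[[0,0,0],[0,0,-0.08],0.6],[[0,0,0],[0,0,-0.08],0.6],[[0,0,0],[0,0,-0.08],0.6],[[0,0,0],[0,0,-0.08],0.6],[[0,0,0],[0,0,-0.08],0.6],[[0,0,0],[0,0,-0.08],0.6],[[0,0,0],[0,0,-0.08],0.6],[[0,0,0],[0,0,-0.08],0.6],[[0,0,0],[0,0,-0.08],0.6]]'

```text
time_s: 13.62
tool_pos: [0.5113, 0.0427, 0.2179]
tool_rot: [179.8, -0.1, 80.5]
force: [5.7, 6.5, -0.4]
grip_width: 0.0537
grasp_force: 25.0
```

Emit:
drive_tool --moves '[[[0,0,0],[0,0,-0.08],0.6],[[0,0,0],[0,0,-0.08],0.6],[[0,0,0],[0,0,-0.08],0.6],[[0,0,0],[0,0,-0.08],0.6],[[0,0,0],[0,0,-0.08],0.6],[[0,0,0],[0,0,-0.08],0.6],[[0,0,0],[0,0,-0.05],0.6],[[0,0,0],[0,0,0],0.6],[[0,0,0],[0,0,0],0.6],[[0,0,0],[0,0,0],0.6]]'

```text
time_s: 14.45
tool_pos: [0.5108, 0.0427, 0.2179]
tool_rot: [179.8, -0.0, 110.7]
force: [2.8, 5.4, 0.3]
grip_width: 0.0538
grasp_force: 25.0
```

```bash
python3 s.py
```

```text
14.7 yaw 110.68 tz 0.049+-0.031 eff7 -0.045+-0.001 F [3.9 5.8 0.7] q7 14.3 w 0.0535
```

Yaw 110.7 against the expected rest of 111.1: four clicks open. Let go and rise.

Emit:
drive_tool --moves '[[[0,0,0],[0,0,0],0.2],[[0,0,0],[0,0,0],0],[[0,0,0],[0,0,0],0],[[0,0,0],[0,0,0],0],[[0,0,-10],[0,0,0],0],[[0,0,-20],[0,0,0],0],[[0,0,-30],[0,0,0],0],[[0,0,-30],[0,0,0],0],[[0,0,-20],[0,0,0],0],[[0,0,0],[0,0,0],0],[[0,0,0],[0,0,0],0],[[0,0,0],[0,0,0],0]]'

```text
time_s: 15.75
tool_pos: [0.5095, 0.0411, 0.3271]
tool_rot: [-179.9, -0.0, 110.6]
force: [-0.8, 0.6, -0.8]
grip_width: 0.087
grasp_force: 0.0
```

```bash
python3 - <<'E'
from cell import env
import cv2
im,_=env.read_camera("side");cv2.imwrite("pics/end.png",im)
E
```

```text
(no output)
```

View pics/end.png

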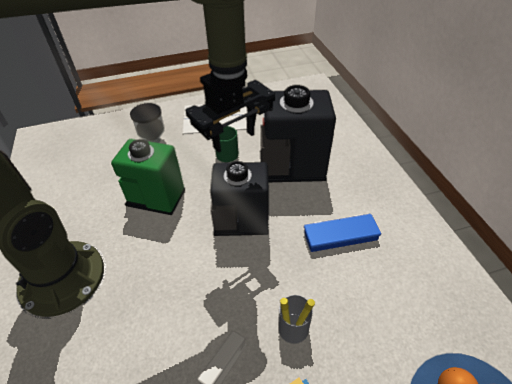

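The gripper is clear above the small grinder (collar at (237,172)), and everything else is where it was.

```bash
python3 -c "
from cell import env
print(env.sign_off())"
```

```text
the job is handed in; nothing more can be done
None
```

I closed the collar seven clicks until the burrs just met (0.19 N m, well short of the 0.5 N m jam), turned it back four clicks, let go and handed the job in at about 16 s; nothing else in the final picture had moved.

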